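# Sweep the offcuts off the disc sander's table into the scrap box

### The job

Clear the disc sander's table: with the fingertips, sweep the four little wooden offcuts along the table and off the end that has the scrap box under it, so that all four drop into the box. Push them along, do not pick any of them up. Leave the tape measure, the rubber cleaning stick and the paint tin where they are, do not shove the box, and keep off the sanding disc.

Things in the scene. Friction and masses are not known exactly. Their poses are not given: they have to be found in the camera images.
- sander: Green benchtop disc sander, switched off, bolted to the bench; its place and turn differ from run to run. Origin on the bench under the centre of its grey work table; z up, x away from the robot towards the disc, y along the table's length, parallel to the disc.
- table_top (a point): Centre of the top face of the sander's work table, always 150 mm above the bench; axes as the sander's. A flat level iron plate 16 mm thick, 190 mm in x (-95 to +95), 320 mm in y (-160 to +160), no rim, both y ends open underneath. A mitre slot 18 mm wide, 9 mm deep runs its whole length along y, centred at x = -48 mm.
- disc: Upright sanding disc, 180 mm across, at the back of the sander's table. Origin at the centre of its rough face, at x = 100, z = 132 mm in the sander's frame, so it stands up to 72 mm above the table. A housing 200 mm across and the motor are behind it. Not to be touched.
- off_long: Wooden offcut on the sander's table, a block 44 x 22 x 18 mm (x, y, z), about 15 g. Origin at the centre of its underside.
- off_square: Wooden offcut on the sander's table, a square block 32 x 32 x 18 mm high, about 15 g. Origin at the centre of its underside.
- off_wedge: Wooden offcut on the sander's table, a flat right-angled triangle with legs 46 mm (along x) and 36 mm (along y), 18 mm high, about 12 g. Origin on its underside, at the triangle's centroid; its right-angled corner at (-15, -12) mm from it.
- off_plug: Wooden offcut on the sander's table, a round plug 34 mm across and 18 mm high, standing flat, about 12 g. Origin at the centre of its underside.
- tape: Dark pocket tape measure lying flat on the front strip of the sander's table (the side towards the robot), 46 x 46 x 24 mm, 160 g. Origin at the centre of its underside. To be left alone.
- stick: Brown crepe-rubber cleaning stick lying along the front strip of the sander's table, 30 x 100 x 30 mm (x, y, z), 120 g. Origin at the centre of its underside. To be left alone.
- scrapbox: Open brown wooden box loose on the bench under one end of the sander's table (+y or -y end by chance), nearly parallel to it: outside 210 (x) x 160 (y) x 90 mm high, walls and floor 6 mm, 0.7 kg. Its inner wall stands 12 to 20 mm in under the table's end, so what goes over that end falls in. Origin at the centre of its underside.
- tin: Paint tin with a dark red label, 108 mm across, 120 mm high, 0.9 kg, standing on the bench just off the other end of the sander's table. Origin at the centre of its underside. To be left alone.

How it is judged (in metres and radians):
At the end, for the whole second after the job is handed in: All four offcuts lie at rest inside the scrap box (within its walls and below its rim), which stands upright within 30 mm of where it stood; the tape measure and the cleaning stick lie within 15 mm, and the paint tin within 20 mm, of where they were (x of off_long in the frame of scrapbox between -0.101 and 0.101 m and y of off_long in the frame of scrapbox between -0.076 and 0.076 m and height (world z) of each of off_long, off_square, off_wedge, off_plug below 0.085 m and linear speed of each of off_long, off_square, off_wedge, off_plug below 0.03 m/s and x of off_square in the frame of scrapbox between -0.101 and 0.101 m and y of off_square in the frame of scrapbox between -0.076 and 0.076 m and x of off_wedge in the frame of scrapbox between -0.101 and 0.101 m and y of off_wedge in the frame of scrapbox between -0.076 and 0.076 m and x of off_plug in the frame of scrapbox between -0.101 and 0.101 m and y of off_plug in the frame of scrapbox between -0.076 and 0.076 m and angle between scrapbox's own z axis and vertical below 0.1 rad and distance of each of tape, stick from where it was at the start of the episode below 0.015 m and distance of tin from where it was at the start of the episode below 0.02 m and distance of scrapbox from where it was at the start of the episode below 0.03 m); the robot touches nothing.
It fails at once if an offcut was lifted (more than 25 mm above the sander's table) instead of being swept (height (world z) of any of off_long, off_square, off_wedge, off_plug above 0.175 m).
It fails at once if the robot touched the sanding disc (contact force between disc and the fingers above 1 N or contact force between disc and the arm above 1 N).
It fails at once if the tape measure, the cleaning stick or the paint tin was pushed from its place (distance of any of tape, stick from where it was at the start of the episode above 0.015 m or distance of tin from where it was at the start of the episode above 0.02 m).
It fails at once if the scrap box was shoved away (distance of scrapbox from where it was at the start of the episode above 0.03 m).
It also fails if it takes over 64 s, if anything falls off the work surface, if the arm or the gripper's body presses on something with over 40 N, if the wrist force passes 120 N, or if a joint passes its speed limit or range.

### The arm

A 6-joint arm with a two-finger parallel gripper is mounted at the origin on the work surface. World frame = base frame: x ahead of the robot, y to its left, z up, the work surface at z = 0. Lengths are in mm, angles in rad, forces in N, time in s.
With the tool pointing down it reaches from about 375 to 975 mm from the base axis. Payload 3.8 kg.
Tool frame: the origin (TCP) lies between the finger pads; the fingertips stand 14 mm ahead of it and the grasp point (between the pads) lies 5 mm behind it; z points along the fingers, y is the direction in which the jaws open and shut (so a half turn about z gives the same grasp; the last joint's range is limited). The gripper opens to 88 mm and grips with 3 to 60 N. Pads are 18 mm wide; open, the fingers measure 123 mm over their backs; the gripper's body (75 mm by 187 mm) begins 45 mm behind the grasp point.
Start: joints at [-1.178, 0.264, 1.604, -0, 1.274, -0.037], TCP at [281.259, -613.605, 252.706] pointing down, gripper open.
Joint ranges: [-2.63, 2.63], [-0.94, 2.18], [0.31, 2.57], [-1.31, 4.45], [0, 2.66], [-2.55, 2.55]. Speed limits (rad/s): [2.57, 2.57, 3.14, 3.14, 3.14, 3.14].

### API

Orientations are given as a unit quaternion [w, x, y, z].
In Python, from bench import arm gives the robot as it stands.
- The arm moves only by the tool servo_tool, never from a script. Its argument "moves" is one flat list of numbers, 7 for each row, row after row: the shift along the tool's x, y, z in cm, then the turn, a rotation vector about the tool's x, y, z in degrees, then the opening, from -1 (shut) to 1 (fully open). In form: [tx, ty, tz, ax, ay, az, fingers, tx, ty, tz, ax, ay, az, fingers, ...]. A call has 1 to 20 rows; each row shifts and turns the pose as measured when the row begins, along the tool's axes as they then stand; what a row does not reach is not made up. A row lasts 1/8 s, in which the tool goes at most 62.5 mm and 10.7 degrees, less where a joint would pass 70% of its speed; a pose out of reach is approached as far as the arm can. A call with a gripper value outside its range is refused whole. The fingers move at their own pace and stop on an object; "newtons" is the grip in N (left out, the last holds). Time passes only in rows, so rows that do not move let the fingers close. It gives the time, the measured TCP pose, the force and the opening at its end, in the units of the state.
- arm.observe(): the state, without advancing time (a new reading comes with each control period).
- arm.read_camera(name): name is "scene" or "top"; returns a dict with "frame" (420x560x3 uint8, red, green, blue), "intrinsics" (3x3 intrinsics, pixels), "view" (4x4, takes a point from world to camera coordinates). Camera axes: x right, y up, looking along -z (the intrinsics and any distortion apply to the point x, -y, -z); pixel columns grow to the right and rows downward; lengths in mm; the calibration is good to about 2 mm. A picture is of the moment at which its call begins. There is no depth.
- arm.job_done(): hands the job in, once; it reports no verdict.
The state is a dict: "t": time; "joint_positions": joint angles; "qvel": joint speeds; "effort": joint torques, N m; "ee_pos": TCP position; "tcp_rot": TCP orientation; "ft_force": force on the tool from outside, world axes, zero at the start; "torque": the same for the moment, N m; "gripper_width": finger opening in mm.
Only numpy, scipy, OpenCV 4.12 (cv2) and the standard library are available. Lean on these libraries where they do the work, as an engineer would, in place of code of your own. Each camera call takes 0.05 s, during which the arm holds its last target. There are 200 camera calls.

## Working session

There is one attempt and no reset: what is moved stays moved. The work goes in short steps, Python scripts to look and compute and a tool call to move; the robot and the scene stay as the last step left them, time stands still between calls to the robot, and variables do not carry over. Pictures are saved under pics/ and viewed, about 8 in all and at most 12, crops included, and the job is handed in when it is done.

Besides the shell and the picture viewer there is one more tool, called after "Call:" in YAML: its name, and indented under it one key for each argument. servo_tool: Moves the arm, as the interface text tells. Its arguments: {"type":"object","properties":{"moves":{"type":"array"},"newtons":{"type":"number"}},"required":["moves"]}

```bash
mkdir -p pics
cat > h.py <<'E'
import numpy as np, cv2
from bench import arm
def ray(c,u,v,z):
    K=np.array(c["intrinsics"]);V=np.array(c["view"])
    d=np.linalg.inv(K)@[u,v,1]; d=V[:3,:3].T@np.array([d[0],-d[1],-d[2]])
    o=-V[:3,:3].T@V[:3,3]
    return o+d*(z-o[2])/d[2]
def proj(c,p):
    K=np.array(c["intrinsics"]);V=np.array(c["view"])
    q=V[:3,:3]@np.array(p)+V[:3,3]; q=K@[q[0],-q[1],-q[2]]
    return q[:2]/q[2]
def snap(n,f):
    c=arm.read_camera(n); cv2.imwrite(f,cv2.cvtColor(c["frame"],cv2.COLOR_RGB2BGR)); return c
E
python3 - <<'E'
from h import *
a=arm.observe();print(a)
for n in("top","scene"):
    c=snap(n,f"pics/{n}0.png");print(n,[k for k in c],np.array(c["view"]).round(3).tolist(),c["intrinsics"])
a=cv2.imread("pics/top0.png");
E
```

```text
{'t': 0.0, 'joint_positions': array([-1.17787577e+00,  2.64726209e-01,  1.60535864e+00, -3.23830127e-05,
        1.27367072e+00, -3.69505181e-02]), 'qvel': array([-0.00028897,  0.00044869, -0.00030044,  0.0010047 ,  0.00010007,
       -0.00104225]), 'effort': array([-1.36224318e-05, -5.02115500e+01, -3.56878996e+01,  7.29508465e-02,
        2.93871167e-02, -2.03570808e-04]), 'ee_pos': array([ 281.01152635, -612.99141161,  251.41440255]), 'tcp_rot': array([-1.06163356e-03,  9.76988559e-01,  2.13288970e-01, -2.06701070e-04]), 'ft_force': array([ 0.6943583 ,  0.03892634, -0.27711838]), 'torque': array([0.05262779, 0.05605211, 0.00429888]), 'gripper_width': 88.28147977739339}
top ['frame', 'intrinsics', 'view'] [[0.024, -0.999, 0.035, -6.398], [0.99, 0.029, 0.137, -572.132], [-0.138, 0.031, 0.99, -850.648], [0.0, 0.0, 0.0, 1.0]] [[451.71710421   0.         274.76434403]
 [  0.         451.71710421 205.01764731]
 [  0.           0.           1.        ]]
scene ['frame', 'intrinsics', 'view'] [[0.368, 0.93, -0.003, -229.557], [-0.729, 0.29, 0.62, 357.247], [0.577, -0.226, 0.784, -1270.247], [0.0, 0.0, 0.0, 1.0]] [[507.42366649   0.         274.56769661]
 [  0.         507.42366649 216.61209396]
 [  0.           0.           1.        ]]
```

View pics/top0.png

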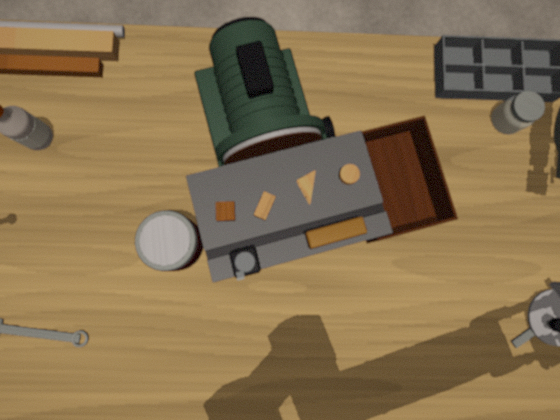

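View pics/scene0.png

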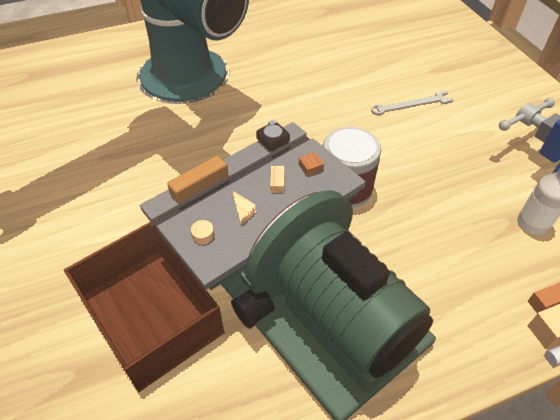

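The top view shows the table with corners near (188,176), (362,133), (391,235) and (212,279). The square is at (226,211), long at (264,206), wedge at (308,186) and plug at (349,174). The stick is at (337,232), the tape at (245,262), the tin at (168,241), and the box is at the right (-y) end. The scene view agrees.

```bash
cat > m.py <<'E'
from h import *
def measure(c,S=None,pr=True):
    f=c["frame"]; hsv=cv2.cvtColor(f,cv2.COLOR_RGB2HSV)
    m=((hsv[...,1]>90)&(hsv[...,2]>90)&(hsv[...,0]<28)).astype(np.uint8)
    return m
E
python3 - <<'E'
from m import *
c=arm.read_camera("top"); f=c["frame"]; hsv=cv2.cvtColor(f,cv2.COLOR_RGB2HSV)
# grey table
g=((hsv[...,1]<50)&(hsv[...,2]>35)&(hsv[...,2]<130)).astype(np.uint8)
roi=np.zeros_like(g);roi[125:290,180:400]=1;g*=roi
g=cv2.morphologyEx(g,cv2.MORPH_OPEN,np.ones((3,3)))
n,l,s,_=cv2.connectedComponentsWithStats(g);
cs=[i for i in range(1,n) if s[i,4]>800];print([s[i].tolist() for i in cs])
pts=np.argwhere(np.isin(l,cs))[:,::-1].astype(np.float32)
r=cv2.minAreaRect(pts);print(r)
w=[ray(c,u,v,150)[:2].round(1).tolist() for u,v in cv2.boxPoints(r)];print("table",w)
W=[ray(c,u,v,150)[:2].round(1).tolist() for u,v in [(188,176),(362,133),(391,235),(212,279)]];print("hand",W)
W=np.array(W);print(np.linalg.norm(W-np.roll(W,-1,0),axis=1))
m=((hsv[...,1]>90)&(hsv[...,2]>75)).astype(np.uint8)
hull=cv2.fillConvexPoly(np.zeros_like(m),np.int32([(190,180),(358,138),(388,232),(214,276)]),1)
k,l,s,ce=cv2.connectedComponentsWithStats(m*hull)
for i in range(1,k):
    if s[i,4]<40: continue
    cn=cv2.findContours((l==i).astype(np.uint8),0,2)[0][0]
    rr=cv2.minAreaRect(cn); 
    print(ce[i].round(1),s[i,4],ray(c,*ce[i],168).round(1)[:2],[ray(c,u,v,168)[:2].round(0).tolist() for u,v in cv2.boxPoints(rr)])
E
```

```text
[[187, 132, 205, 149, 16944]]
((287.1002197265625, 204.2197723388672), (112.80078887939453, 186.50514221191406), 74.2280502319336)
table [[603.9, 173.8], [705.7, -138.7], [513.6, -191.5], [420.4, 113.1]]
hand [[602.9, 163.5], [690.2, -139.5], [510.3, -189.4], [428.3, 114.6]]
[315.32568877 186.69231371 314.86505046 181.31842157]
[349.1 173.6] 340 [ 612.  -112.9] [[628.0, -96.0], [629.0, -130.0], [595.0, -130.0], [593.0, -96.0]]
[306.8 184.8] 337 [590.4 -40.6] [[563.0, -19.0], [618.0, -27.0], [615.0, -55.0], [559.0, -47.0]]
[264.2 205.3] 355 [553.2  30.7] [[537.0, 49.0], [579.0, 33.0], [570.0, 12.0], [528.0, 28.0]]
[224.9 210.6] 378 [542.4  96.2] [[558.0, 113.0], [559.0, 82.0], [527.0, 80.0], [526.0, 112.0]]
[335.9 232. ] 1094 [511.4 -90.9] [[511.0, -38.0], [541.0, -136.0], [512.0, -144.0], [482.0, -46.0]]
```

```bash
cat >> h.py <<'E'
psi=np.radians(15.5); C=np.array([558,-12.7])
X=np.array([np.cos(psi),np.sin(psi)]);Y=np.array([-X[1],X[0]])
def S(p): d=np.array(p)[:2]-C; return np.round([d@X,d@Y],1)
def tip():
    from scipy.spatial.transform import Rotation as R
    o=arm.observe(); q=o["tcp_rot"]; r=R.from_quat([q[1],q[2],q[3],q[0]]).as_matrix()
    t=o["ee_pos"]+14*r[:,2]
    ang=[np.degrees(np.arctan2(r[1,i],r[0,i])).round(1) for i in (0,1)]
    # target: tool y=sander x, x=sander y, tilted -10deg
    T=np.column_stack([np.r_[Y,0],np.r_[X,0],[0,0,-1]])@R.from_euler('x',-10,degrees=True).as_matrix()
    rv=np.degrees(R.from_matrix(r.T@T).as_rotvec()).round(1)
    print("t",round(o["t"],2),"tip S",S(t),"h",round(t[2]-150,1),"rotvec to go",rv,"F",o["ft_force"].round(1),"w",round(o["gripper_width"],1),"j",o["joint_positions"].round(2))
    return t,r
def blobs(c):
    hsv=cv2.cvtColor(c["frame"],cv2.COLOR_RGB2HSV)
    return ((hsv[...,1]>90)&(hsv[...,2]>75)).astype(np.uint8)
E
python3 - <<'E'
from h import *
c=arm.read_camera("top"); m=blobs(c)
hull=cv2.fillConvexPoly(np.zeros_like(m),np.int32([(190,180),(358,138),(388,232),(214,276)]),1)
k,l,s,ce=cv2.connectedComponentsWithStats(m*hull)
for i in range(1,k):
    if s[i,4]<40: continue
    cn=cv2.findContours((l==i).astype(np.uint8),0,2)[0][0]
    z=180 if s[i,4]>800 else 168
    P=np.array([S(ray(c,u,v,z)) for u,v in cn[:,0]])
    print(S(ray(c,*ce[i],z)),"x",P[:,0].min(),P[:,0].max(),"y",P[:,1].min(),P[:,1].max())
    a,t=cv2.minEnclosingTriangle(cn)
    if abs(ce[i][0]-307)<5: print("tri",[S(ray(c,u,v,168)).tolist() for u,v in t[:,0]])
t=[S(ray(c,u,v,174)).tolist() for u,v in [(232,253),(255,248),(258,271),(236,276)]];print("tape",t)
print("box",[S(ray(c,u,v,90)).tolist() for u,v in [(364,131),(425,118),(456,217),(370,241)]])
tip()
im=cv2.resize(cv2.cvtColor(c["frame"][120:290,170:470],cv2.COLOR_RGB2BGR),(780,442),interpolation=2);cv2.imwrite("pics/crop.png",im)
E
```

```text
[  25.3 -110.9] x 7.9 42.4 y -128.9 -93.1
[ 23.4 -35.4] x -7.4 44.8 y -55.4 -20.2
tri [[47.0, -57.1], [36.2, -18.1], [-12.7, -31.3]]
[ 7.1 43.1] x -15.9 30.7 y 22.8 63.6
[ 14.1 109.1] x -4.7 31.7 y 91.0 127.1
[-66.1 -60.8] x -82.0 -49.8 y -111.1 -10.5
tape [[-57.9, 113.6], [-59.1, 75.1], [-96.7, 79.3], [-95.8, 116.0]]
box [[110.9, -180.6], [108.2, -303.1], [-90.5, -304.8], [-94.5, -134.5]]
t 0.2 tip S [-427.3 -504.7] h 87.9 rotvec to go [ -8.3   7.  -80.7] F [ 0.1  0.1 -0.5] w 88.3 j [-1.18  0.26  1.6   0.    1.27 -0.04]
```

View pics/crop.png

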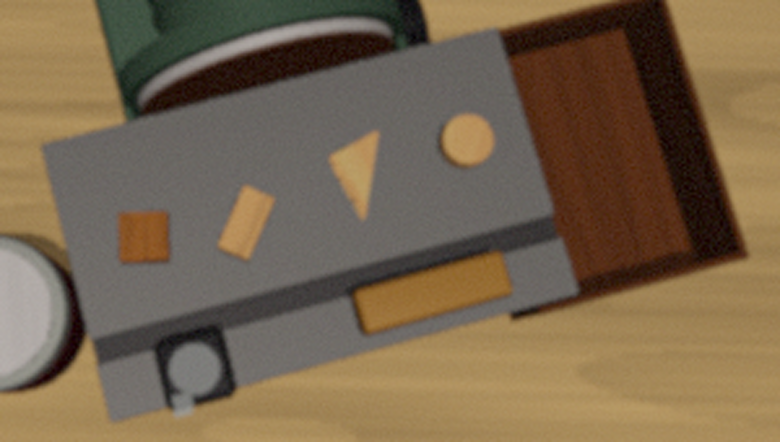

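The crop shows the wedge's right-angle corner facing +y and up (330,158), the plug at (467,140), and the way from offcuts to box open. I'll turn the wrist first.

Call:
servo_tool:
  moves: [0, 0, -0.6, 0, 0, -10.2, -0.5, 0, 0, -0.6, 0, 0, -10.2, -0.5, 0, 0, -0.6, 0, 0, -10.2, -0.5, 0, 0, -0.6, 0, 0, -10.2, -0.5, 0, 0, -0.6, 0, 0, -10.2, -0.5, 0, 0, -0.6, 0, 0, -10.2, -0.5, 0, 0, 0, 0, 0, -10.2, -0.5, 0, 0, 0, 0, 0, -10.2, -0.5, 0, 0, 0, 0, 0, 0, -0.5]

```text
t: 1.32
ee_pos: [280.5, -611.7, 285.5]
tcp_rot: [-0.003, 0.582, 0.813, 0.002]
ft_force: [-0.1, 0.6, -0.4]
gripper_width: 22.0
```

```bash
python3 -c "from h import *; tip()"
```

```text
t 1.32 tip S [-427.5 -503. ] h 121.5 rotvec to go [-10.   -0.7   3.3] F [-0.1  0.6 -0.4] w 22.0 j [-1.18  0.25  1.56  0.    1.34 -1.51]
```

Call:
servo_tool:
  moves: [4, 4, 0, 0, 0, 3.3, -0.5, 4, 4, 0, 0, 0, 0, -0.5, 4, 4, 0, 0, 0, 0, -0.5, 4, 4, 0, 0, 0, 0, -0.5, 4, 4, 0, 0, 0, 0, -0.5, 4, 4, 0, 0, 0, 0, -0.5, 4, 4, 0, 0, 0, 0, -0.5, 4, 4, 0, 0, 0, 0, -0.5, 4, 4, 0, 0, 0, 0, -0.5, 4, 4, 0, 0, 0, 0, -0.5, 0, 0, 0, -5, 0, 0, -0.5, 0, 0, 0, -5, 0, 0, -0.5, 0, 0, 0, 0, 0, 0, -0.5]

```text
t: 2.95
ee_pos: [574.9, -106.6, 285.8]
tcp_rot: [0.052, 0.623, 0.777, 0.073]
ft_force: [-0.1, 0.4, 1.1]
gripper_width: 22.2
```

```bash
python3 -c "from h import *; tip()"
```

```text
t 2.95 tip S [ -6.4 -95. ] h 122.1 rotvec to go [ 0.2 -0.  -3. ] F [-0.1  0.4  1.1] w 22.2 j [-0.28 -0.02  1.87  0.1   1.14 -0.53]
```

Call:
servo_tool:
  moves: [1.4, 0.8, 2, 0, 0, -3, -0.5, 1.4, 0.7, 3, 0, 0, 0, -0.5, 0, 0, 3, 0, 0, 0, -0.5, 0, 0, 0, 0, 0, 0, -0.5]

```text
t: 3.45
ee_pos: [597.7, -69.2, 205.0]
tcp_rot: [0.052, 0.602, 0.794, 0.07]
ft_force: [0.3, -0.4, -0.4]
gripper_width: 22.3
```

```bash
python3 -c "
from h import *; tip(); snap('scene','pics/s1.png')"
```

```text
t 3.45 tip S [ 25.6 -65. ] h 41.2 rotvec to go [-0.  -0.1  0.1] F [ 0.3 -0.4 -0.4] w 22.3 j [-0.2   0.07  1.93  0.1   0.99 -0.52]
```

View pics/s1.png

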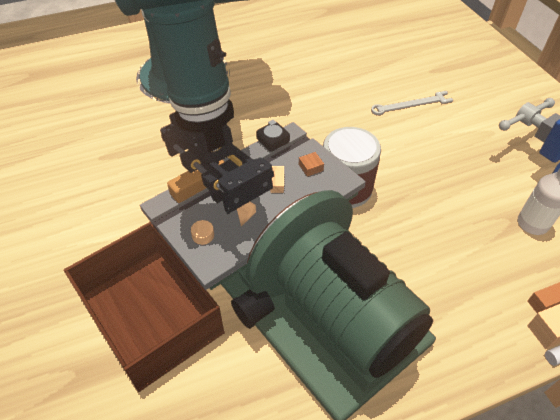

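The gripper is over the table between the plug and the wedge and clear of the disc. I'll shift to y=-76, go down and sweep the plug.

Call:
servo_tool:
  moves: [-1.1, 0, 0, 0, 0, 0, -0.5, 0, -0.3, 2, 0, 0, 0, -0.5, 0, -0.2, 1, 0, 0, 0, -0.5, 0, 0, 0, 0, 0, 0, -0.5]

```text
t: 4.0
ee_pos: [604.1, -81.6, 177.3]
tcp_rot: [0.055, 0.602, 0.793, 0.071]
ft_force: [-0.2, 1.2, 0.1]
gripper_width: 22.1
```

```bash
python3 -c "from h import *; tip()"
```

```text
t 4.0 tip S [ 28.5 -78.7] h 13.5 rotvec to go [0.3 0.1 0.1] F [-0.2  1.2  0.1] w 22.1 j [-0.22  0.11  1.95  0.1   0.93 -0.55]
```

Call:
servo_tool:
  moves: [0, -0.2, 0.5, 0, 0, 0, -0.5, -1.2, 0, 0, 0, 0, 0, -0.5, -1.2, 0, 0, 0, 0, 0, -0.5, -1.2, 0, 0, 0, 0, 0, -0.5, -1.2, 0, 0, 0, 0, 0, -0.5, -1.2, 0, 0, 0, 0, 0, -0.5, -1.2, 0, 0, 0, 0, 0, -0.5, -1.2, 0, 0, 0, 0, 0, -0.5, -1.2, 0, 0, 0, 0, 0, -0.5, 0, 0, 0, 0, 0, 0, -0.5]

```text
t: 5.25
ee_pos: [631.7, -182.6, 173.6]
tcp_rot: [0.057, 0.603, 0.793, 0.071]
ft_force: [0.5, -1.0, -0.8]
gripper_width: 22.1
```

```bash
python3 -c "
from h import *; tip(); snap('scene','pics/s2.png')"
```

```text
t 5.25 tip S [  28.1 -183.5] h 9.8 rotvec to go [0.5 0.2 0.1] F [ 0.5 -1.  -0.8] w 22.1 j [-0.37  0.2   1.84  0.13  0.95 -0.71]
```

View pics/s2.png

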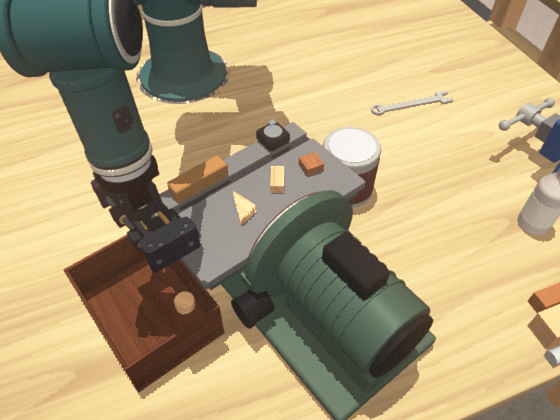

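The plug is in the box at (185,302), and everything else is undisturbed. The wedge is next: lift, go to y≈+2, x≈18.

Call:
servo_tool:
  moves: [0, 0.7, -4, 0, 0, 0, -0.5, 4, -0.3, 0, 0, 0, 0, -0.5, 5, -0.7, -0.2, 0, 0, 0, -0.5, 5, 0, 0, 0, 0, 0, -0.5, 4.5, 0, 0, 0, 0, 0, -0.5, 0, 0, 0, 0, 0, 0, -0.5]

```text
t: 6.05
ee_pos: [569.1, -0.0, 214.8]
tcp_rot: [0.056, 0.602, 0.793, 0.072]
ft_force: [0.1, -0.5, -0.6]
gripper_width: 22.5
```

```bash
python3 -c "from h import *; tip()"
```

```text
t 6.05 tip S [16.6  9.2] h 51.0 rotvec to go [0.5 0.1 0. ] F [ 0.1 -0.5 -0.6] w 22.5 j [-0.08 -0.01  2.    0.07  0.99 -0.39]
```

Call:
servo_tool:
  moves: [-0.7, 0, 0, 0, 0, 0, -0.5, 0, -0.3, 2, 0, 0, 0, -0.5, 0, -0.3, 1.8, 0, 0, 0, -0.5, 0, -0.1, 0.4, 0, 0, 0, -0.5, 0, 0, 0, 0, 0, 0, -0.5]

```text
t: 6.68
ee_pos: [573.7, -11.1, 171.4]
tcp_rot: [0.057, 0.603, 0.792, 0.072]
ft_force: [0.6, -0.3, -0.7]
gripper_width: 21.8
```

```bash
python3 -c "from h import *; tip()"
```

```text
t 6.67 tip S [18.1 -2.7] h 7.6 rotvec to go [ 0.6  0.2 -0.1] F [ 0.6 -0.3 -0.7] w 21.8 j [-0.1   0.04  2.03  0.08  0.9  -0.41]
```

Call:
servo_tool:
  moves: [-1.2, 0, 0, 0, 0, 0, -0.5, -1.2, 0, 0, 0, 0, 0, -0.5, -1.2, 0, 0, 0, 0, 0, -0.5, -1.2, 0, 0, 0, 0, 0, -0.5, -1.2, 0, 0, 0, 0, 0, -0.5, -1.2, 0, 0, 0, 0, 0, -0.5, -1.2, 0, 0, 0, 0, 0, -0.5, -1.2, 0, 0, 0, 0, 0, -0.5, -1.2, 0, 0, 0, 0, 0, -0.5, -1.2, 0, 0, 0, 0, 0, -0.5, -1.2, 0, 0, 0, 0, 0, -0.5, -1.2, 0, 0, 0, 0, 0, -0.5, -1.2, 0, 0, 0, 0, 0, -0.5, -1.2, 0, 0, 0, 0, 0, -0.5, 0, 0, 0, 0, 0, 0, -0.5]

```text
t: 8.55
ee_pos: [623.1, -186.2, 174.3]
tcp_rot: [0.059, 0.604, 0.792, 0.073]
ft_force: [-0.6, 0.6, -0.6]
gripper_width: 22.0
```

```bash
python3 -c "
from h import *; tip(); snap('scene','pics/s3.png')"
```

```text
t 8.55 tip S [  19.  -184.7] h 10.6 rotvec to go [ 0.8  0.3 -0.1] F [-0.6  0.6 -0.6] w 22.0 j [-0.38  0.19  1.86  0.13  0.95 -0.72]
```

View pics/s3.png

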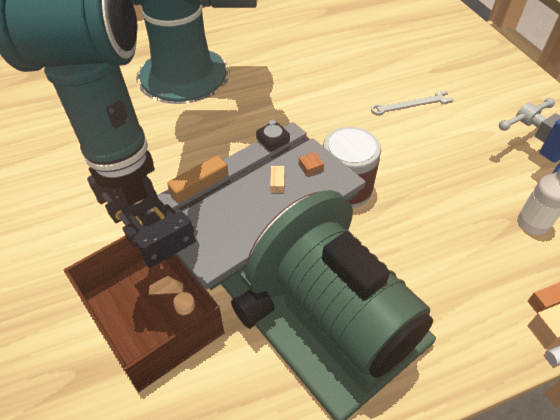

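The wedge is in the box at (165,286). The long one is next: go to y≈77, x≈7.

Call:
servo_tool:
  moves: [0, 0.7, -4, -0.4, 0, 0, -0.5, 4, -0.3, 0, -0.4, 0, 0, -0.5, 5, -0.9, -0.2, 0, 0, 0, -0.5, 5, 0, 0, 0, 0, 0, -0.5, 5, 0, 0, 0, 0, 0, -0.5, 5, 0, 0, 0, 0, 0, -0.5, 1.5, 0, 0, 0, 0, 0, -0.5, 0, 0, 0, 0, 0, 0, -0.5]

```text
t: 9.6
ee_pos: [539.1, 66.3, 215.0]
tcp_rot: [0.063, 0.603, 0.791, 0.08]
ft_force: [-0.0, 0.1, 0.4]
gripper_width: 21.9
```

```bash
python3 -c "from h import *; tip()"
```

```text
t 9.6 tip S [ 5.8 81.2] h 51.3 rotvec to go [ 1.7  0.2 -0.1] F [-0.   0.1  0.4] w 21.9 j [ 0.05 -0.08  2.06  0.05  0.96 -0.24]
```

Call:
servo_tool:
  moves: [-0.3, 0, 0, 1.7, 0, 0, -0.5, 0, -0.3, 2, 0, 0, 0, -0.5, 0, 0, 0, 0, 0, 0, -0.5]

```text
t: 9.98
ee_pos: [541.5, 61.4, 195.1]
tcp_rot: [0.053, 0.604, 0.792, 0.067]
ft_force: [-0.4, 0.4, 0.0]
gripper_width: 22.0
```

```bash
python3 -c "from h import *; tip()"
```

```text
t 9.97 tip S [ 6.3 75.7] h 31.3 rotvec to go [-0.2  0.2 -0.1] F [-0.4  0.4  0. ] w 22.0 j [ 0.05 -0.04  2.06  0.04  0.95 -0.24]
```

Call:
servo_tool:
  moves: [0.1, -0.3, 1.6, 0, 0, 0, -0.5, 0, -0.1, 0.5, 0, 0, 0, -0.5, 0, 0, 0, 0, 0, 0, -0.5]

```text
t: 10.35
ee_pos: [542.2, 60.7, 173.3]
tcp_rot: [0.054, 0.605, 0.791, 0.067]
ft_force: [0.6, -0.4, 0.2]
gripper_width: 21.8
```

```bash
python3 -c "from h import *; tip()"
```

```text
t 10.35 tip S [ 6.8 74.9] h 9.5 rotvec to go [-0.1  0.3 -0.3] F [ 0.6 -0.4  0.2] w 21.8 j [ 0.05 -0.02  2.08  0.04  0.91 -0.24]
```

Call:
servo_tool:
  moves: [-1.2, 0, 0.02, 0, 0, 0, -0.5, -1.2, 0, 0.02, 0, 0, 0, -0.5, -1.2, 0, 0.02, 0, 0, 0, -0.5, -1.2, 0, 0.02, 0, 0, 0, -0.5, -1.2, 0, 0.02, 0, 0, 0, -0.5, -1.2, 0, 0.02, 0, 0, 0, -0.5, -1.2, 0, 0.02, 0, 0, 0, -0.5, -1.2, 0, 0.02, 0, 0, 0, -0.5, -1.2, 0, 0.02, 0, 0, 0, -0.5, -1.2, 0, 0.02, 0, 0, 0, -0.5, -1.2, 0, 0.02, 0, 0, 0, -0.5, -1.2, 0, 0.02, 0, 0, 0, -0.5, -1.2, 0, 0.02, 0, 0, 0, -0.5, -1.2, 0, 0.02, 0, 0, 0, -0.5, -1.2, 0, 0.02, 0, 0, 0, -0.5, -1.2, 0, 0.02, 0, 0, 0, -0.5, -1.2, 0, 0.02, 0, 0, 0, -0.5, -1.2, 0, 0.02, 0, 0, 0, -0.5, -1.2, 0, 0.02, 0, 0, 0, -0.5, -1.2, 0, 0.02, 0, 0, 0, -0.5]

```text
t: 12.85
ee_pos: [611.1, -187.4, 171.6]
tcp_rot: [0.055, 0.605, 0.792, 0.068]
ft_force: [0.2, 0.6, 0.3]
gripper_width: 22.0
```

```bash
python3 -c "
from h import *; tip(); snap('scene','pics/s4.png')"
```

```text
t 12.85 tip S [   6.9 -182.6] h 7.8 rotvec to go [ 0.   0.3 -0.2] F [0.2 0.6 0.3] w 22.0 j [-0.39  0.18  1.88  0.13  0.95 -0.72]
```

View pics/s4.png

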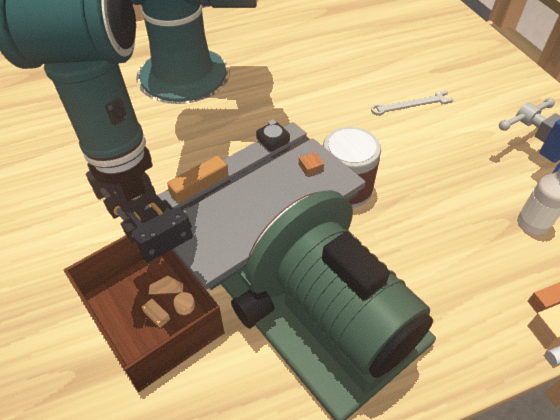

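The long one is in too, at (156,313). The square is last: go to y≈147, x≈14.

Call:
servo_tool:
  moves: [0, 0.7, -4, 0, 0, 0, -0.5, 4, 0.3, 0, 0, 0, 0, -0.5, 5, 0.4, 0.1, 0, 0, 0, -0.5, 5, 0, 0, 0, 0, 0, -0.5, 5, 0, 0, 0, 0, 0, -0.5, 5, 0, 0, 0, 0, 0, -0.5, 5, 0, 0, 0, 0, 0, -0.5, 2.8, 0, 0, 0, 0, 0, -0.5, 0, 0, 0, 0, 0, 0, -0.5]

```text
t: 14.02
ee_pos: [535.0, 127.2, 213.1]
tcp_rot: [0.056, 0.606, 0.79, 0.069]
ft_force: [1.7, 0.3, 0.1]
gripper_width: 22.2
```

```bash
python3 -c "from h import *; tip()"
```

```text
t 14.03 tip S [ 17.7 140.8] h 49.3 rotvec to go [ 0.2  0.4 -0.5] F [1.7 0.3 0.1] w 22.2 j [ 0.18 -0.05  2.04  0.01  0.98 -0.08]
```

Call:
servo_tool:
  moves: [0.6, -0.3, 0, 0, 0, -0.4, -0.5, 0, -0.3, 2, 0, 0, 0, -0.5, 0, -0.3, 1.7, 0, 0, 0, -0.5, 0, -0.1, 0.3, 0, 0, 0, -0.5, 0, 0, 0, 0, 0, 0, -0.5]

```text
t: 14.65
ee_pos: [531.8, 129.0, 171.0]
tcp_rot: [0.057, 0.605, 0.791, 0.069]
ft_force: [-0.1, -0.0, -0.2]
gripper_width: 22.2
```

```bash
python3 -c "from h import *; tip()"
```

```text
t 14.65 tip S [ 15.1 143.4] h 7.2 rotvec to go [ 0.2  0.5 -0.2] F [-0.1 -0.  -0.2] w 22.2 j [ 0.19 -0.02  2.08  0.01  0.89 -0.08]
```

Call:
servo_tool:
  moves: [-1.2, 0, 0.015, 0, 0, 0, -0.5, -1.2, 0, 0.015, 0, 0, 0, -0.5, -1.2, 0, 0.015, 0, 0, 0, -0.5, -1.2, 0, 0.015, 0, 0, 0, -0.5, -1.2, 0, 0.015, 0, 0, 0, -0.5, -1.2, 0, 0.015, 0, 0, 0, -0.5, -1.2, 0, 0.015, 0, 0, 0, -0.5, -1.2, 0, 0.015, 0, 0, 0, -0.5, -1.2, 0, 0.015, 0, 0, 0, -0.5, -1.2, 0, 0.015, 0, 0, 0, -0.5, -1.2, 0, 0.015, 0, 0, 0, -0.5, -1.2, 0, 0.015, 0, 0, 0, -0.5, -1.2, 0, 0.015, 0, 0, 0, -0.5, -1.2, 0, 0.015, 0, 0, 0, -0.5, -1.2, 0, 0.015, 0, 0, 0, -0.5, -1.2, 0, 0.015, 0, 0, 0, -0.5, -1.2, 0, 0.015, 0, 0, 0, -0.5]

```text
t: 16.77
ee_pos: [590.8, -82.0, 172.2]
tcp_rot: [0.059, 0.605, 0.791, 0.07]
ft_force: [-1.1, 0.5, 0.2]
gripper_width: 22.1
```

```bash
python3 -c "from h import *; tip()"
```

```text
t 16.77 tip S [ 15.7 -75.6] h 8.4 rotvec to go [ 0.5  0.5 -0.2] F [-1.1  0.5  0.2] w 22.1 j [-0.22  0.08  1.98  0.1   0.92 -0.54]
```

Finish the sweep, then lift and back off towards the robot's start side, clear of everything.

Call:
servo_tool:
  moves: [-1.2, 0, 0.015, 0, 0, 0, -0.5, -1.2, 0, 0.015, 0, 0, 0, -0.5, -1.2, 0, 0.015, 0, 0, 0, -0.5, -1.2, 0, 0.015, 0, 0, 0, -0.5, -1.2, 0, 0.015, 0, 0, 0, -0.5, -1.2, 0, 0.015, 0, 0, 0, -0.5, -1.2, 0, 0.015, 0, 0, 0, -0.5, -1.2, 0, 0.015, 0, 0, 0, -0.5, -1.2, 0, 0, 0, 0, 0, -0.5, 0, 0, 0, 0, 0, 0, -0.5, 0, 0.7, -4, 0, 0, 0, -0.5, 0, 0.7, -4, 0, 0, 0, -0.5, -3, -5, -1, 0, 0, 0, -0.5, -3, -5, -1, 0, 0, 0, -0.5, -3, -5, -1, 0, 0, 0, -0.5, -3, -5, -1, 0, 0, 0, -0.5, -3, -5, -1, 0, 0, 0, -0.5, 0, 0, 0, 0, 0, 0, -0.5]

```text
t: 19.02
ee_pos: [409.2, -409.2, 261.3]
tcp_rot: [0.059, 0.603, 0.793, 0.07]
ft_force: [0.8, 0.3, 0.4]
gripper_width: 22.0
```

Run:
```python
from h import *
tip(); a=snap('top','pics/t5.png'); b=snap('scene','pics/s5.png')
A=cv2.imread('pics/t5.png')[90:300,120:500];B=cv2.imread('pics/s5.png')[100:400,40:440]
A=cv2.resize(A,(400,221)); cv2.imwrite('pics/f.png',cv2.resize(np.vstack([A,B]),None,fx=1.15,fy=1.15))
```

```text
t 19.02 tip S [-246.8 -342.4] h 97.5 rotvec to go [0.5 0.6 0. ] F [0.8 0.3 0.4] w 22.0 j [-0.92  0.02  1.87  0.18  1.18 -1.26]
```

View pics/f.png

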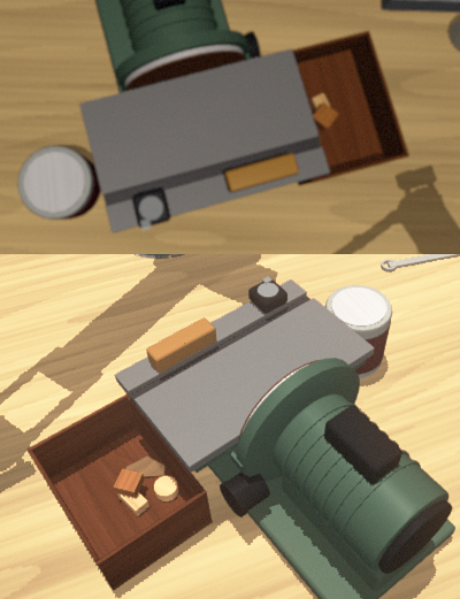

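All four offcuts are in the box and at rest (lower half, around (140,485)). The stick, tape, tin and box look as they did at the start.

```bash
python3 -c "
from bench import arm; print(arm.job_done())"
```

```text
the job is handed in; nothing more can be done
None
```

All four offcuts are in the scrap box, and I handed the job in at about 19 s of the 64 s allowed. I swept them one at a time along the table and off the -y end, in the order plug, wedge, long, square. The fingertips were about 22 mm apart, and the wrist was tilted 10° to keep the gripper body clear of the disc.

- **Last pictures:** both views show the table clear of offcuts. The scene view shows all four lying in the box, with the arm backed off and touching nothing. The stick, tape, tin and box look unmoved, but I compared them by eye and did not re-measure them.
- **Forces:** wrist force readings between moves stayed under about 2 N, so nothing suggests contact with the disc.
- **Disagreement:** my measured table outline came out about 5 mm short of the given size (315 x 184 mm against 320 x 190 mm). This was too small to matter for the sweeps.

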